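# Tighten the gas outlet coupling on the school lab bench

## Robot

A 6-joint arm with a two-finger parallel gripper is mounted at the origin on the work surface. World frame = base frame: x ahead of the robot, y to its left, z up, the work surface at z = 0. Lengths are in m, angles in rad, forces in N, time in s.
With the tool pointing down it reaches from about 0.375 to 0.975 m from the base axis. Payload 3.8 kg.
Tool frame: the origin (TCP) lies at the very end of the fingers, on their centre line; the grasp point (between the pads) lies 19 mm behind it (bot.tcp_to_grasp is the z of the grasp point in the tool frame, in m); z points along the fingers, y is the direction in which the jaws open and shut (so a half turn about z gives the same grasp; the last joint's range is limited). The gripper opens to 85 mm and grips with 20 to 120 N. Pads are 22 mm wide; open, the fingers measure 114 mm over their backs; the gripper's body (76 mm by 85 mm) begins 54 mm behind the grasp point. The pads swing forward as they close: fully open they stand 13 mm farther back than shut.
Start: joints at [1.256, 0.264, 1.604, -0, 1.274, -0.037], TCP at [0.185, 0.649, 0.197] pointing down, gripper open.
Joint ranges: [-2.63, 2.63], [-0.94, 2.18], [0.31, 2.57], [-1.31, 4.45], [0, 2.66], [-2.55, 2.55]. Speed limits (rad/s): [2.57, 2.57, 3.14, 3.14, 3.14, 3.14].

## Interface

Orientations are given as a rotation vector (axis times angle).
In Python, from workcell import status, vision, job, bot gives the robot as it stands.
- The arm moves only by the tool apply_moves, never from a script. Its argument "deltas" is a list of rows, each a list of 7 numbers: the shift along the tool's x, y, z in m, then the turn, a rotation vector about the tool's x, y, z in rad, then the closure, from 0 (fully open) to 1 (shut). In form: [[x, y, z, rx, ry, rz, jaw], ...]. A call has 1 to 8 rows; each row is the pose to reach, as a shift and turn from the pose commanded when the call began, along the tool's axes at that moment; what a row does not reach only later rows make up. A row lasts 1/12 s, in which the tool goes at most 41.7 mm and 7.16 degrees, less where a joint would pass 70% of its speed; a pose out of reach is approached as far as the arm can. A call with a gripper value outside its range is refused whole. The fingers move at their own pace and stop on an object; "squeeze" is the grip in N (left out, the last holds). Time passes only in rows, so rows that repeat a pose let the fingers close. It gives the time, the measured TCP pose, the force and the opening at its end, in the units of the state.
- status.read_state(): the state, without advancing time (a new reading comes with each control period).
- vision.read_camera(name): name is "scene" or "top" or "wrist"; returns the picture (400x640x3 uint8, red, green, blue); there is no depth.
- vision.get_calibration(name): a dict with "fov_y" (degrees; the focal length in pixels is half the picture's height over the tangent of half this angle, whatever the lens; pixels are square), "cx", "cy" (the principal point, pixels), "R" (3x3) and "t" (3): a world point X has camera coordinates R X + t; the wrist camera has in their place "tool_from_camera" (4x4, takes a point from camera to tool coordinates, whose origin is the TCP and whose axes are the flange's). Camera axes: x right, y down, z forward; pixel columns grow to the right and rows downward; lengths in m; the calibration is good to about 2 mm. A picture is of the moment at which its call begins: read the wrist's pose just before it. get_calibration takes no time and is no camera call.
- job.finish_job(): hands the job in, once; it reports no verdict.
The state is a dict: "time": time; "q": joint angles; "joint_vel": joint speeds; "joint_torque": joint torques, N m; "tool_pos": TCP position; "tcp_rot": TCP orientation; "wrist_force": force on the tool from outside, world axes, zero at the start; "torque": the same for the moment, N m; "width": opening from 0.0 (shut) to 1.0 (fully open).
Only numpy, scipy, OpenCV 4.12 (cv2) and the standard library are available. Lean on these libraries where they do the work, as an engineer would, in place of code of your own. Each camera call takes 0.05 s, during which the arm holds its last target. There are 200 camera calls.

## Task

The gas outlet, the one with the yellow collar and tip, has been left loose. First turn its upper brass hex coupling nut clockwise with the fingers until it is fully home, then swing the red-handled spanner on the lock nut below it clockwise until that is fully tight too. Do not touch the green-collared water outlet.

Things in the scene. Friction and masses are not known exactly. Their poses are not given: they have to be found in the camera images.
- gas_stand: The gas outlet, yellow collar and tip, 118 mm tall, fixed. Origin: centre of its underside, on the bench; z up is the axis of all its parts; x points away from the robot at yaw 0. Heights: teal base (radius 50) 0-14 mm, red-handled ring spanner on a brass lock nut 24-42, yellow collar (radius 28) 46-54, brass hex nut 60-96, yellow tip (radius 10) 96-108, steel spout to 118.
- gas_nut (a joint): Gas outlet's upper brass hex nut, turning about the stand's z axis, rad: grows clockwise seen from above, 0-0.4 at the start, hard stop (home) at 1.3. 36 mm across flats, grip height 62-96 mm over the bench. At 0 two flats face along the stand's x axis; flats repeat every 60 degrees. Does not rise or fall; takes about 0.12 N m; stays where left.
- gas_spanner (a joint): Gas outlet's spanner, turning about the stand's z axis, rad: grows clockwise seen from above, 0-0.35 at the start, hard stop (tight) at 1.05. Level handle points out at 210 degrees minus this value, counter-clockwise from the stand's x. Red grip 20 mm wide, 90-175 mm from the axis, 24-40 mm over the bench. Pinch from above or push it, about 3 N. Captive; stays where left.
- water_stand: The water outlet, green collar and tip, to be left alone. Same shape and sizes as the gas outlet, with its own brass hex nut and red-handled spanner (reaching 175 mm from its axis). Origin: centre of its underside, on the bench; z up, x points away from the robot at yaw 0. Fixed.
Things that resemble listed ones, but are neither listed nor needed, are in the scene too. What is shaped like the gas_stand but orange is not meant.

How it is judged:
On the way, in this order (a step that is already met when the one before it is completed fails the run):
1. the gas outlet's coupling nut is turned clockwise to its stop (within 0.2 rad) (value of joint gas_nut above 1.1 rad), for 0.2 s.
2. then the gas outlet's spanner is swung clockwise to its stop (within 0.2 rad) (value of joint gas_spanner above 0.85 rad), for 0.2 s.
At the end, for the whole second after the job is handed in: The gas outlet's coupling nut reads more than 1.1 rad and its spanner more than 0.85 rad (each within 0.2 rad, about 11 degrees, of its stop), both at rest (value of joint gas_nut above 1.1 rad and value of joint gas_spanner above 0.85 rad and velocity of joint gas_nut between -0.05 and 0.05 rad/s and velocity of joint gas_spanner between -0.05 and 0.05 rad/s); the robot touches nothing.
It fails at once if the water outlet is touched with more than 2 N (contact force between water_stand and the fingers above 2 N or contact force between water_stand and the arm above 2 N).
It also fails if it takes over 53 s, if anything falls off the work surface, if the arm or the gripper's body presses on something with over 40 N, if the wrist force passes 120 N, or if a joint passes its speed limit or range.

## Working session

There is one attempt and no reset: what is moved stays moved. The work goes in short steps, Python scripts to look and compute and a tool call to move; the robot and the scene stay as the last step left them, time stands still between calls to the robot, and variables do not carry over. Pictures are saved under pics/ and viewed, about 8 in all and at most 12, crops included, and the job is handed in when it is done.

Besides the shell and the picture viewer there is one more tool, called after "Request:" as name(argument=value, ...) on one line, values as JSON. apply_moves: Moves the arm, as the interface text tells. Its arguments: {"type":"object","properties":{"deltas":{"type":"array","items":{"type":"array","items":{"type":"number"}}},"squeeze":{"type":"number"}},"required":["deltas"]}

```bash
mkdir -p pics; ls
python3 - <<'E'
from workcell import status, vision, bot
import cv2, numpy as np
print(status.read_state()); print(bot.tcp_to_grasp)
for n in ("scene","top"):
    im=vision.read_camera(n); cv2.imwrite(f"pics/{n}0.png",im[:,:,::-1]); print(n,vision.get_calibration(n))
print(vision.get_calibration("wrist"))
E
```

```text
pics
{'time': 0.0, 'q': array([ 1.25608684e+00,  2.64778048e-01,  1.60542991e+00,  2.86718675e-05,
        1.27369936e+00, -3.69293228e-02]), 'joint_vel': array([ 0.00074332,  0.00156574,  0.00026727,  0.00104706, -0.00081838,
       -0.0009401 ]), 'joint_torque': array([ 2.56330086e-04, -5.15138304e+01, -3.67303383e+01, -2.21269474e-04,
        1.32887287e-02,  1.51401127e-05]), 'tool_pos': array([0.18485057, 0.64832394, 0.19581517]), 'tcp_rot': array([-0.4348876 , -3.11090842,  0.00357178]), 'wrist_force': array([ 1.37420918, -0.29316411,  0.05975376]), 'torque': array([-0.01962174,  0.00099268,  0.00789203]), 'width': 0.9966485552485689}
-0.0187
scene {'fov_y': 50.67016748806728, 'cx': 322.86088672581633, 'cy': 200.50361147066522, 'R': array([[-0.42053485,  0.90726738,  0.00404153],
       [ 0.71069626,  0.33218304, -0.62013326],
       [-0.56396921, -0.25791535, -0.78448608]]), 't': array([ 0.21029625, -0.32923205,  1.20047209])}
top {'fov_y': 43.21527986041149, 'cx': 326.1148167226509, 'cy': 202.36836726321644, 'R': array([[ 0.0057915 , -0.99989091,  0.01358749],
       [-0.98787709, -0.00782875, -0.15504051],
       [ 0.15512997, -0.01252485, -0.98781467]]), 't': array([-0.01079606,  0.51572518,  0.99581432])}
{'fov_y': 66.96243375677199, 'cx': 317.20837156780294, 'cy': 197.06962792220307, 'tool_from_camera': array([[ 6.02567235e-04, -9.52553603e-01, -3.04370285e-01,
         7.81491757e-02],
       [ 9.99999468e-01,  8.28896606e-04, -6.14388272e-04,
         4.88656227e-05],
       [ 8.37529258e-04, -3.04369753e-01,  9.52553595e-01,
        -1.76689310e-01],
       [ 0.00000000e+00,  0.00000000e+00,  0.00000000e+00,
         1.00000000e+00]])}
```

View pics/scene0.png

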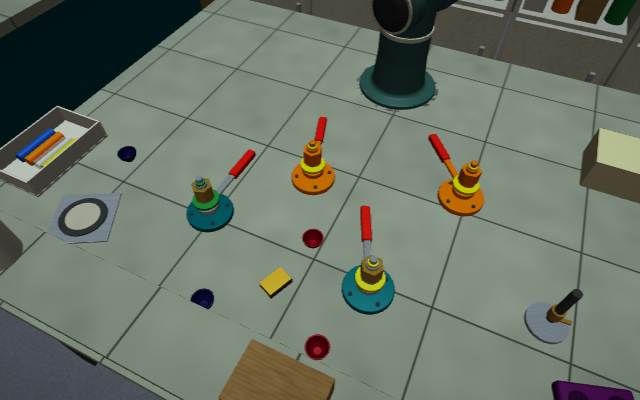

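View pics/top0.png

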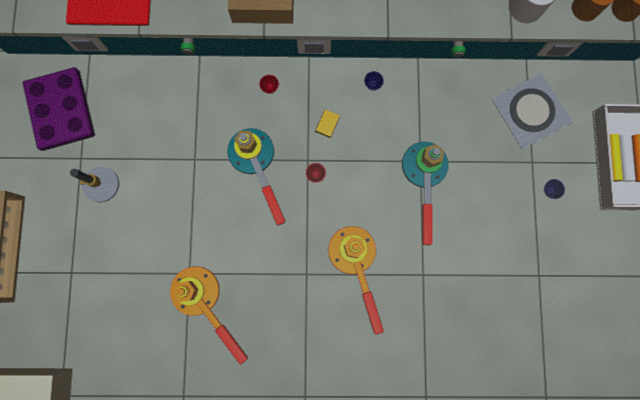

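The gas stand (teal base, yellow collar) is at about (370,287) in the scene view and (250,150) in the top view. The water stand is at (425,163) in the top view, and the orange ones are lookalikes. I'll enlarge the gas stand.

Run:
```python
import cv2, numpy as np
a=cv2.imread("pics/top0.png")[115:235,215:305]; b=cv2.imread("pics/scene0.png")[200:320,330:405]
f=lambda i:cv2.resize(i,None,fx=5,fy=5,interpolation=cv2.INTER_CUBIC)
cv2.imwrite("pics/crop0.png",np.hstack([f(a)[:, :425],f(b)]))
```

```text
(no output)
```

View pics/crop0.png

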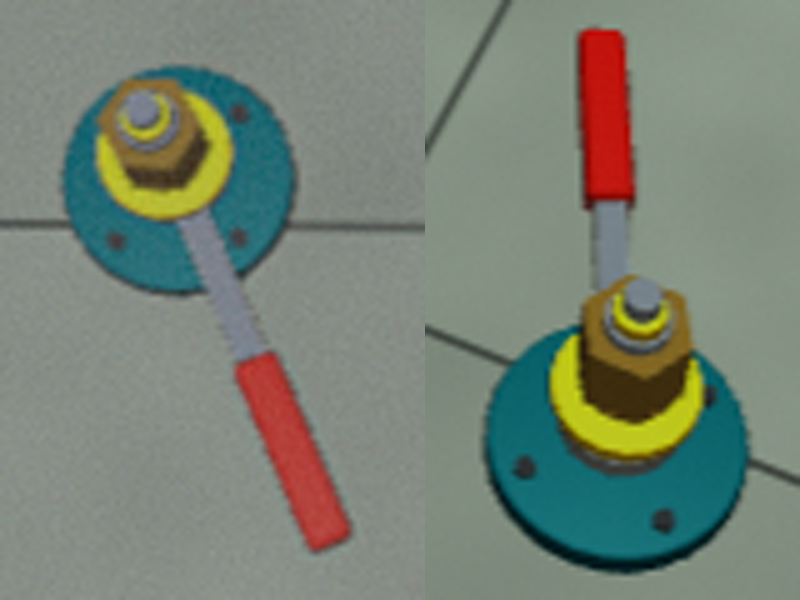

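```bash
cat > h.py <<'E'
import numpy as np, cv2
from workcell import vision, status
from scipy.spatial.transform import Rotation as Ro
def ray(n,u,v,pose=None):
    c=vision.get_calibration(n); f=200/np.tan(np.radians(c["fov_y"])/2)
    d=np.array([(u-c["cx"])/f,(v-c["cy"])/f,1])
    if n=="wrist":
        T=c["tool_from_camera"]; R=Ro.from_rotvec(pose[1]).as_matrix()
        return pose[0]+R@T[:3,3], R@T[:3,:3]@d
    return -c["R"].T@c["t"], c["R"].T@d
def atz(n,u,v,z,pose=None):
    o,d=ray(n,u,v,pose); return o+d*(z-o[2])/d[2]
E
python3 - <<'E'
from h import *
T=lambda x,y,z:atz("top",215+x/5,115+y/5,z)
S=lambda x,y,z:atz("scene",330+(x-425)/5,200+y/5,z)
print("base",T(180,179,.014),S(617,442,.014))
print("spout",T(142,108,.118),S(645,295,.118))
h=T(330,540,.040),T(257,362,.040); print("handle",h,S(601,32,.04))
c=T(180,179,.014)
for p in h: d=p-c; print(np.hypot(d[0],d[1]),np.degrees(np.arctan2(d[1],d[0])))
print("holes",[np.degrees(np.arctan2(*(T(x,y,.014)-c)[[1,0]])) for x,y in((240,113),(117,241),(240,237))])
print("water",atz("top",425,163.5,.014), "waterhandle", atz("top",427,244,.04), "o2",atz("top",352,250,.014),atz("top",380,331,.04))
print("other", atz("top",316,172,.02))
E
```

```text
base [0.63006455 0.15339238 0.014     ] [0.63421414 0.15616692 0.014     ]
spout [0.63088821 0.15422317 0.118     ] [0.63209    0.15557841 0.118     ]
handle (array([0.47256595, 0.08439058, 0.04      ]), array([0.54605247, 0.11586077, 0.04      ])) [0.47545212 0.0855045  0.04      ]
0.17195073705597394 -156.34126805403292
0.09201440853034101 -155.92774624766147
holes [np.float64(-40.24148070685259), np.float64(136.51693522548072), np.float64(-133.81033073075193)]
water [ 0.60563739 -0.21836211  0.014     ] waterhandle [ 0.43183641 -0.21275504  0.04      ] o2 [ 0.42028009 -0.06190034  0.014     ] [ 0.25934169 -0.1152621   0.04      ]
other [0.5837268  0.01422016 0.02      ]
```

```bash
cat >> h.py <<'E'
def goto(pos,ya):
    "delta from the present pose to pos, tool down, tool y axis at world angle ya (deg, nearest of half turns)"
    s=status.read_state(); R=Ro.from_rotvec(s["tcp_rot"]); M=R.as_matrix()
    cur=np.degrees(np.arctan2(M[1,1],M[0,1]))
    if ya is None: ya=cur
    ya=cur+(ya-cur+90)%180-90; a=np.radians(ya)
    y=np.array([np.cos(a),np.sin(a),0]); z=np.array([0,0,-1.]); x=np.cross(y,z)
    Rt=Ro.from_matrix(np.c_[x,y,z])
    print("t",s["time"],"pos",s["tool_pos"].round(4),"ya",round(cur,1),"q",s["q"].round(2),"F",s["wrist_force"].round(1),"w",round(s["width"],3))
    print("delta",(M.T@(np.array(pos)-s["tool_pos"])).round(4),(R.inv()*Rt).as_rotvec().round(3))
E
python3 -c "
from h import *
s=status.read_state();M=Ro.from_rotvec(s['tcp_rot']).as_matrix();print(M.round(3))
goto([.631,.1545,.18],None)
goto([.631,.1545,.18],np.degrees(np.arctan2(M[1,1],M[0,1]))-58)"
```

```text
[[-0.962  0.274 -0.001]
 [ 0.274  0.962 -0.002]
 [ 0.    -0.002 -1.   ]]
t 0.1 pos [0.1849 0.6484 0.196 ] ya 74.1 q [ 1.26  0.26  1.61 -0.    1.27 -0.04] F [-0.4 -0.3 -0. ] w 0.995
delta [-0.5645 -0.3526  0.0167] [-0.002 -0.    -0.   ]
t 0.1 pos [0.1849 0.6484 0.196 ] ya 74.1 q [ 1.26  0.26  1.61 -0.    1.27 -0.04] F [-0.4 -0.3 -0. ] w 0.995
delta [-0.5645 -0.3526  0.0167] [-2.000e-03  1.000e-03  1.012e+00]
```

Request:
apply_moves(deltas=[[-0.56,-0.353,0.016,0,0,0.24,0],[-0.56,-0.353,0.016,0,0,0.24,0],[-0.56,-0.353,0.016,0,0,0.24,0],[-0.56,-0.353,0.016,0,0,0.24,0],[-0.56,-0.353,0.016,0,0,0.24,0],[-0.56,-0.353,0.016,0,0,0.24,0],[-0.56,-0.353,0.016,0,0,0.24,0],[-0.56,-0.353,0.016,0,0,0.24,0]])

```text
time: 0.77
tool_pos: [0.4081, 0.399, 0.1886]
tcp_rot: [-0.804, -3.037, 0.001]
wrist_force: [0.1, 0.3, -0.3]
width: 1.002
```

```bash
python3 -c "
from h import *
goto([.631,.1545,.18],60)"
```

```text
t 0.7667 pos [0.4081 0.399  0.1886] ya 60.3 q [ 0.73  0.07  1.84 -0.    1.23 -0.32] F [ 0.1  0.3 -0.3] w 1.002
delta [-0.3147 -0.1022  0.0086] [-0.001 -0.     0.006]
```

Request:
apply_moves(deltas=[[-0.315,-0.102,0.009,0,0,0,0],[-0.315,-0.102,0.009,0,0,0,0],[-0.315,-0.102,0.009,0,0,0,0],[-0.315,-0.102,0.009,0,0,0,0],[-0.315,-0.102,0.009,0,0,0,0],[-0.315,-0.102,0.009,0,0,0,0],[-0.315,-0.102,0.009,0,0,0,0],[-0.315,-0.102,0.009,0,0,0,0]])

```text
time: 1.43
tool_pos: [0.6316, 0.1543, 0.1795]
tcp_rot: [-0.805, -3.036, 0.001]
wrist_force: [0.2, 0.6, 0.6]
width: 1.002
```

Request:
apply_moves(deltas=[[0,0,0,0,0,0,0],[0,0,0,0,0,0,0],[0,0,0,0,0,0,0]])

```text
time: 1.68
tool_pos: [0.63, 0.1563, 0.1793]
tcp_rot: [-0.805, -3.035, 0.0]
wrist_force: [-1.0, 0.4, -0.0]
width: 1.003
```

```bash
python3 -c "
from h import *
goto([.631,.1545,.18],60)
s=status.read_state(); im=vision.read_camera('wrist')
np.savez('p1.npz',p=s['tool_pos'],r=s['tcp_rot'])
cv2.imwrite('pics/w1.png',im[:,:,::-1])"
```

```text
t 1.6833 pos [0.63   0.1563 0.1793] ya 60.3 q [ 0.2   0.23  1.68  0.    1.23 -0.85] F [-1.   0.4 -0. ] w 1.003
delta [-0.0018 -0.0011 -0.0007] [-0.001 -0.002  0.005]
```

View pics/w1.png

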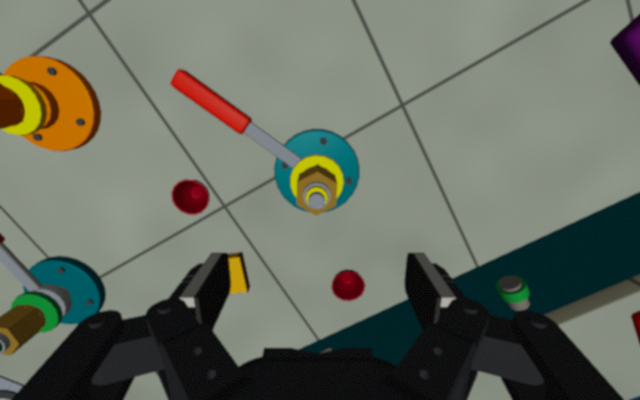

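```bash
python3 -c "
import cv2
a=cv2.imread('pics/w1.png')[115:225,260:380]
cv2.imwrite('pics/w1c.png',cv2.resize(a,None,fx=5,fy=5,interpolation=cv2.INTER_CUBIC))"
```

```text
(no output)
```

View pics/w1c.png

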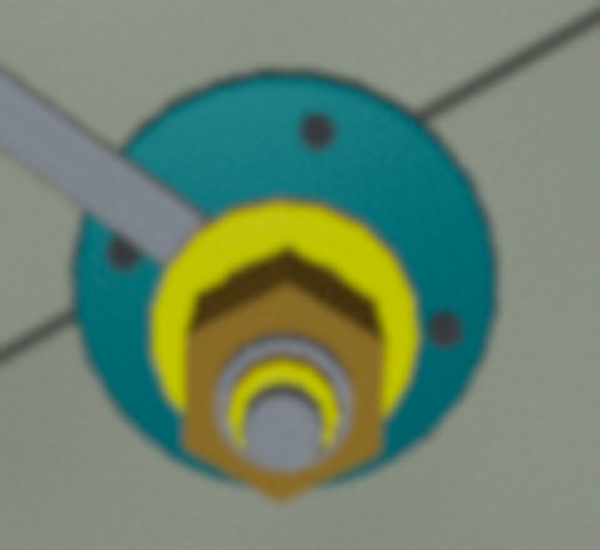

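```bash
python3 -c "
from h import *
p=np.load('p1.npz');P=(p['p'],p['r'])
W=lambda x,y,z:atz('wrist',260+x/5,115+y/5,z,P)
v=np.array([W(x,y,.096) for x,y in((287,283),(383,337),(382,450),(282,500),(182,445),(188,337))])
c=v.mean(0);d=v-c;print(c,np.hypot(d[:,0],d[:,1]).round(4));a=np.degrees(np.arctan2(d[:,1],d[:,0]));print(a,(a+30)%60)
print('spout',W(282,428,.118),'base',W(286,280,.014))
b=W(286,280,.014)
print([np.degrees(np.arctan2(*(W(x,y,.014)-b)[[1,0]])).round(1) for x,y in((317,131),(123,252),(446,329))])
goto([.6305,.155,.063],60)
"
```

```text
[0.63106481 0.15499755 0.096     ] [0.0203 0.0205 0.0208 0.0205 0.021  0.02  ]
[ 148.78528293   91.02929612   29.13588938  -30.72892332  -91.72513191
 -151.17336097] [58.78528293  1.02929612 59.13588938 59.27107668 58.27486809 58.82663903]
spout [0.63033299 0.15510837 0.118     ] base [0.62916275 0.15635601 0.014     ]
[np.float64(138.8), np.float64(-129.6), np.float64(43.0)]
t 1.7333 pos [0.6297 0.1571 0.1796] ya 60.4 q [ 0.21  0.23  1.68  0.    1.23 -0.85] F [-0.2  0.1 -0. ] w 0.999
delta [-0.0019 -0.0013  0.1166] [-0.    -0.001  0.006]
```

Request:
apply_moves(deltas=[[-0.002,-0.0015,0.03,0,0,0.015,0],[-0.002,-0.0015,0.06,0,0,0.015,0],[-0.002,-0.0015,0.09,0,0,0.015,0],[-0.002,-0.0015,0.11,0,0,0.015,0],[-0.002,-0.0015,0.117,0,0,0.015,0],[-0.002,-0.0015,0.117,0,0,0.015,0]])

```text
time: 2.23
tool_pos: [0.6286, 0.1551, 0.0605]
tcp_rot: [-0.823, -3.027, 0.004]
wrist_force: [-0.8, -0.1, -0.1]
width: 1.0
```

Request:
apply_moves(deltas=[[0,0,0,0,0,0,0.6],[0,0,0,0,0,0,0.8],[0,0,0,0,0,0,0.8],[0,0,0,0,0,0,0.8],[0,0,0,0,0,0,0.8],[0,0,0,0,0,0,0.8],[0,0,0,0,0,0,0.8],[0,0,0,0,0,0,0.8]], squeeze=40)

```text
time: 2.9
tool_pos: [0.6324, 0.1539, 0.0648]
tcp_rot: [0.827, 3.029, 0.001]
wrist_force: [-0.7, -0.3, 6.0]
width: 0.241
```

```bash
python3 -c "
from h import *
goto([.631,.155,.063],59)
print(status.read_state()['torque'])
cv2.imwrite('pics/w2.png',vision.read_camera('wrist')[:,:,::-1])"
```

```text
t 2.9 pos [0.6324 0.1539 0.0648] ya 59.5 q [ 0.2   0.33  1.78 -0.    1.03 -0.84] F [-0.7 -0.3  6. ] w 0.241
delta [0.0018 0.0002 0.0018] [0.001 0.001 0.008]
[-0.15615516  0.39550737 -0.00176015]
```

View pics/w2.png

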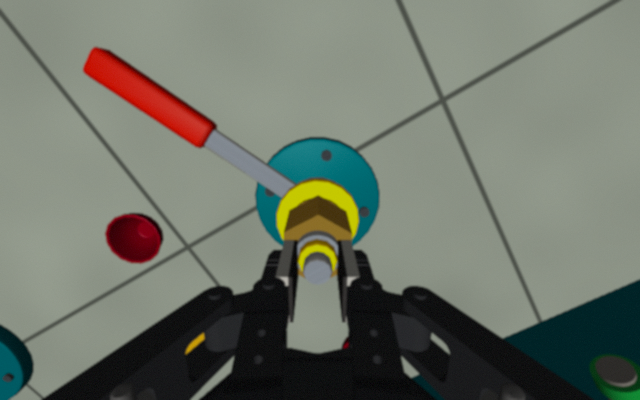

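Request:
apply_moves(deltas=[[0,0,0,0,0,0,0.8],[0,0,0,0,0,0,0.8]])

```text
time: 3.12
tool_pos: [0.6324, 0.1539, 0.0648]
tcp_rot: [0.827, 3.029, 0.001]
wrist_force: [-1.4, -0.9, 5.7]
width: 0.239
```

```bash
python3 -c "
from h import *
goto([.631,.155,.063],59)
print(status.read_state()['torque'])
a=cv2.imread('pics/w2.png')[160:330,230:410]
cv2.imwrite('pics/w2c.png',cv2.resize(a,None,fx=3.5,fy=3.5,interpolation=cv2.INTER_CUBIC))"
```

```text
t 3.1167 pos [0.6324 0.1539 0.0648] ya 59.5 q [ 0.2   0.33  1.78 -0.    1.03 -0.84] F [-1.4 -0.9  5.7] w 0.239
delta [0.0018 0.0002 0.0018] [0.001 0.001 0.008]
[-0.1711434   0.34053244 -0.00367363]
```

View pics/w2c.png

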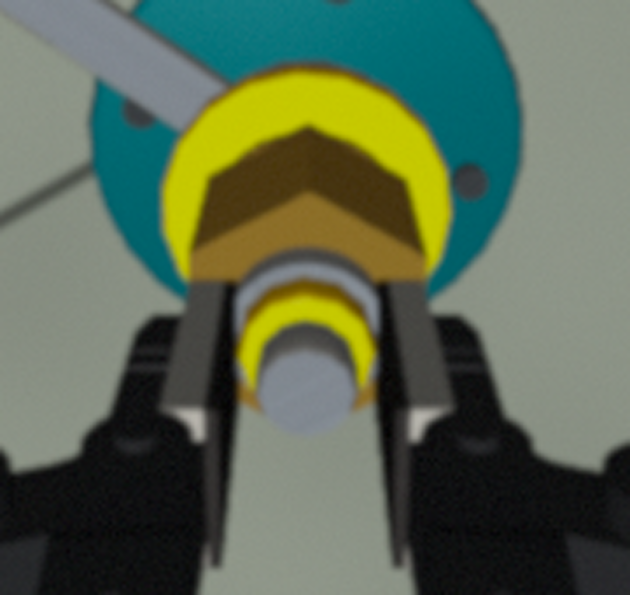

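```bash
python3 -c "
from h import *
s=status.read_state();P=(s['tool_pos'],s['tcp_rot'])
for dz in (0,.015,.03):
  Q=(P[0]+[0,0,dz],P[1])
  print(dz,atz('wrist',318,268.6,.118,Q),[atz('wrist',230+x/3.5,160+y/3.5,.096,Q).round(4) for x,y in((308,190),(190,250),(425,250))])
T=vision.get_calibration('wrist')['tool_from_camera']
for z in (-.05,-.03,-.019,0):
  c=np.linalg.inv(T)@[0,.01,z,1]; f=200/np.tan(np.radians(66.962)/2); print(z,c[:2]/c[2]*f+[317.2,197.07])
im=vision.read_camera('scene');cv2.imwrite('pics/s2.png',cv2.resize(im[200:320,310:440,::-1],None,fx=5,fy=5,interpolation=cv2.INTER_CUBIC))
"
```

```text
0 [0.62917642 0.15611847 0.118     ] [array([0.6133, 0.1655, 0.096 ]), array([0.6126, 0.1454, 0.096 ]), array([0.6305, 0.1758, 0.096 ])]
0.015 [0.63700045 0.15156212 0.118     ] [array([0.6183, 0.1626, 0.096 ]), array([0.6175, 0.1405, 0.096 ]), array([0.6372, 0.1739, 0.096 ])]
0.03 [0.64482448 0.14700577 0.118     ] [array([0.6233, 0.1597, 0.096 ]), array([0.6225, 0.1355, 0.096 ]), array([0.644 , 0.1721, 0.096 ])]
-0.05 [338.28294696 272.13384854]
-0.03 [335.85411076 252.12471696]
-0.019 [334.7449486  242.98726598]
0 [333.11411231 229.55218218]
```

View pics/s2.png

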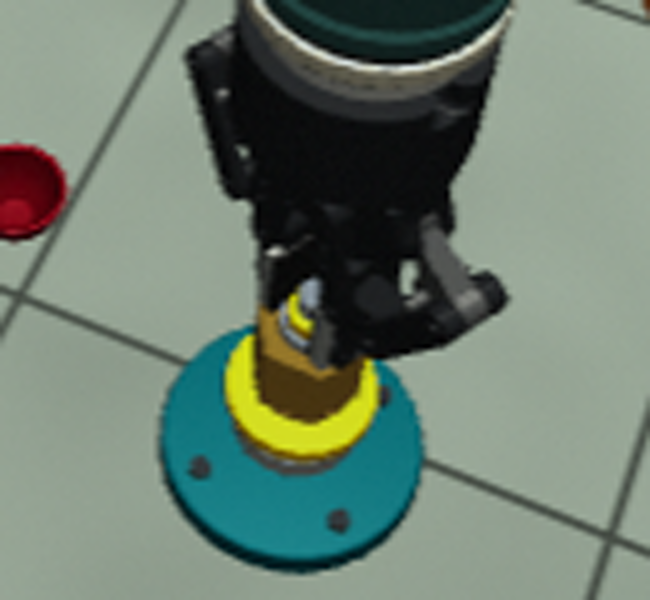

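The fingers closed on the 20 mm tip (width 0.24) instead of the nut. In the wrist view the finger ends sit about 35 mm behind the reported TCP. The apparent 85 mm open gap fits that depth too. I'll open, go about 29 mm lower, and expect a width near 0.42.

Request:
apply_moves(deltas=[[0,0,0,0,0,0,0],[0,0,0,0,0,0,0],[0,0,0,0,0,0,0],[0,0,0,0,0,0,0],[0,0,0,0,0,0,0],[0,0,0,0,0,0,0]])

```text
time: 3.67
tool_pos: [0.6315, 0.1541, 0.0629]
tcp_rot: [-0.827, -3.03, 0.0]
wrist_force: [-0.5, -0.5, 0.0]
width: 1.001
```

Request:
apply_moves(deltas=[[0,0,0.006,0,0,0,0],[0,0,0.012,0,0,0,0],[0,0,0.018,0,0,0,0],[0,0,0.023,0,0,0,0],[0,0,0.027,0,0,0,0],[0,0,0.027,0,0,0,0]])

```text
time: 4.17
tool_pos: [0.6305, 0.1538, 0.0343]
tcp_rot: [-0.826, -3.028, 0.002]
wrist_force: [0.3, 0.1, -0.5]
width: 1.005
```

Request:
apply_moves(deltas=[[0,0,0,0,0,0,0.8],[0,0,0,0,0,0,0.8],[0,0,0,0,0,0,0.8],[0,0,0,0,0,0,0.8],[0,0,0,0,0,0,0.8],[0,0,0,0,0,0,0.8],[0,0,0,0,0,0,0.8]], squeeze=40)

```text
time: 4.75
tool_pos: [0.632, 0.1541, 0.0368]
tcp_rot: [0.827, 3.03, 0.0]
wrist_force: [0.2, -0.5, 3.1]
width: 0.412
```

```bash
python3 -c "
from h import *
goto([.631,.155,.036],59)
print(status.read_state()['torque'])"
```

```text
t 4.75 pos [0.632  0.1541 0.0368] ya 59.5 q [ 0.2   0.36  1.8  -0.    0.99 -0.84] F [ 0.2 -0.5  3.1] w 0.412
delta [0.0014 0.0003 0.0008] [0.    0.001 0.008]
[-0.18249689  0.12185873 -0.07086009]
```

Request:
apply_moves(deltas=[[0,0,0,0,0,0.1,0.8],[0,0,0,0,0,0.2,0.8],[0,0,0,0,0,0.3,0.8],[0,0,0,0,0,0.4,0.8],[0,0,0,0,0,0.5,0.8],[0,0,0,0,0,0.6,0.8]])

```text
time: 5.25
tool_pos: [0.6316, 0.1537, 0.0368]
tcp_rot: [1.691, 2.647, -0.001]
wrist_force: [-2.5, -2.6, 4.9]
width: 0.413
```

```bash
python3 -c "
from h import *
goto([.631,.155,.036],59)
print(status.read_state()['torque'])"
```

```text
t 5.25 pos [0.6316 0.1537 0.0368] ya 24.8 q [ 0.2   0.36  1.8  -0.    0.99 -0.23] F [-2.5 -2.6  4.9] w 0.413
delta [ 0.0014 -0.      0.0008] [-0.001  0.    -0.596]
[-0.23634764  0.3449496   0.1417854 ]
```

Request:
apply_moves(deltas=[[0,0,0,0,0,0.1,0.8],[0,0,0,0,0,0.2,0.8],[0,0,0,0,0,0.3,0.8],[0,0,0,0,0,0.4,0.8],[0,0,0,0,0,0.45,0.8]])

```text
time: 5.67
tool_pos: [0.6312, 0.1537, 0.0368]
tcp_rot: [-2.239, -2.204, 0.002]
wrist_force: [-3.4, -1.9, 5.6]
width: 0.418
```

```bash
python3 -c "
from h import *
goto([.631,.155,.036],59)
print(status.read_state()['torque'])"
```

```text
t 5.6667 pos [0.6312 0.1537 0.0368] ya -0.9 q [ 0.2   0.35  1.8  -0.    0.99  0.22] F [-3.4 -1.9  5.6] w 0.418
delta [ 0.0013 -0.0002  0.0008] [-1.000e-03  0.000e+00 -1.046e+00]
[-0.2415148   0.47588465  0.04901028]
```

Request:
apply_moves(deltas=[[0,0,0,0,0,0.04,0.8],[0,0,0,0,0,0.08,0.8],[0,0,0,0,0,0.12,0.8],[0,0,0,0,0,0.12,0.8]])

```text
time: 6.0
tool_pos: [0.6311, 0.1536, 0.0368]
tcp_rot: [-2.365, -2.068, 0.002]
wrist_force: [-4.2, -1.5, 5.9]
width: 0.416
```

```bash
python3 -c "
from h import *
goto([.631,.155,.036],59)
print(status.read_state()['torque'])"
```

```text
t 6.0 pos [0.6311 0.1536 0.0368] ya -7.7 q [ 0.2   0.35  1.8  -0.    0.99  0.33] F [-4.2 -1.5  5.9] w 0.416
delta [ 0.0013 -0.0002  0.0008] [-1.000e-03  0.000e+00 -1.163e+00]
[-0.27591169  0.54460214 -0.08697789]
```

Request:
apply_moves(deltas=[[0,0,0,0,0,0.04,0.8],[0,0,0,0,0,0.08,0.8],[0,0,0,0,0,0.08,0.8]])

```text
time: 6.25
tool_pos: [0.631, 0.1535, 0.0368]
tcp_rot: [2.444, 1.973, -0.003]
wrist_force: [-3.0, -2.7, 6.3]
width: 0.415
```

```bash
python3 -c "
from h import *
goto([.631,.155,.036],59)
print(status.read_state()['torque'])"
```

```text
t 6.25 pos [0.631  0.1535 0.0368] ya -12.2 q [ 0.2   0.35  1.8  -0.    0.99  0.41] F [-3.  -2.7  6.3] w 0.415
delta [ 0.0015 -0.0003  0.0008] [-2.000e-03  1.000e-03 -1.242e+00]
[-0.34652864  0.56680937  0.02815887]
```

Request:
apply_moves(deltas=[[0,0,0,0,0,0.04,0.8],[0,0,0,0,0,0.08,0.8],[0,0,0,0,0,0.08,0.8],[0,0,0,0,0,0.08,0.8]])

```text
time: 6.58
tool_pos: [0.6306, 0.1525, 0.0368]
tcp_rot: [2.514, 1.881, -0.006]
wrist_force: [-4.5, -4.4, 7.7]
width: 0.413
```

```bash
python3 -c "
from h import *
goto([.631,.155,.036],59)
print(status.read_state()['torque'],status.read_state()['joint_torque'][5])
s=status.read_state(); P=(s['tool_pos'],s['tcp_rot']); np.savez('p3.npz',p=P[0],r=P[1])
cv2.imwrite('pics/w3.png',cv2.resize(vision.read_camera('wrist')[160:330,230:410,::-1],None,fx=3.5,fy=3.5,interpolation=cv2.INTER_CUBIC))"
```

```text
t 6.5833 pos [0.6306 0.1525 0.0368] ya -16.4 q [ 0.2   0.35  1.8  -0.    0.99  0.49] F [-4.5 -4.4  7.7] w 0.413
delta [ 0.0025 -0.0003  0.0008] [-0.003  0.003 -1.316]
[-0.71171576  0.80342581  1.66686479] 1.6918500512838364
```

View pics/w3.png

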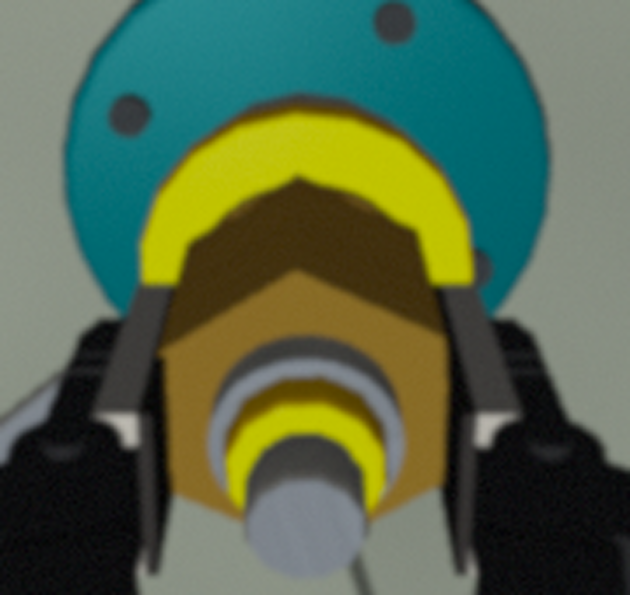

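Torque jumped to 1.67 N m with the nut turned about 1.31 rad, so it is at its stop. Next I release, lift, and turn the wrist for the spanner.

Request:
apply_moves(deltas=[[0,0,0,0,0,-0.02,0.8],[0,0,0,0,0,-0.02,0],[0,0,0,0,0,-0.02,0],[0,0,0,0,0,-0.02,0],[0,0,0,0,0,-0.02,0],[0,0,0,0,0,-0.02,0],[0,0,0,0,0,-0.02,0]])

```text
time: 7.22
tool_pos: [0.6317, 0.1542, 0.036]
tcp_rot: [-2.502, -1.9, -0.0]
wrist_force: [0.6, -0.1, 0.2]
width: 1.0
```

Request:
apply_moves(deltas=[[0,0,-0.02,0,0,0,0],[0,0,-0.05,0,0,0,0],[0,0,-0.09,0,0,0,0],[0,0,-0.12,0,0,0,0],[0,0,-0.12,0,0,0,0]])

```text
time: 7.63
tool_pos: [0.6371, 0.1553, 0.1653]
tcp_rot: [2.497, 1.896, 0.02]
wrist_force: [1.1, 0.5, 1.0]
width: 1.003
```

Request:
apply_moves(deltas=[[0,0,0,0,0,-0.12,0],[0,0,0,0,0,-0.24,0],[0,0,0,0,0,-0.36,0],[0,0,0,0,0,-0.48,0],[0,0,0,0,0,-0.6,0],[0,0,0,0,0,-0.72,0],[0,0,0,0,0,-0.84,0],[0,0,0,0,0,-0.96,0]])

```text
time: 8.3
tool_pos: [0.6316, 0.1542, 0.1558]
tcp_rot: [-1.334, -2.844, 0.0]
wrist_force: [0.1, 0.1, 0.6]
width: 1.001
```

```bash
python3 -c "
from h import *
goto([.508,.0997,.12],114.2)"
```

```text
t 8.3 pos [0.6316 0.1542 0.1558] ya 39.8 q [ 0.2   0.25  1.7   0.    1.19 -0.49] F [0.1 0.1 0.6] w 1.001
delta [ 0.0372 -0.1299  0.0358] [ 0.    -0.    -1.299]
```

Request:
apply_moves(deltas=[[0.037,-0.13,0.036,0,0,-1.3,0],[0.037,-0.13,0.036,0,0,-1.3,0],[0.037,-0.13,0.036,0,0,-1.3,0],[0.037,-0.13,0.036,0,0,-1.3,0],[0.037,-0.13,0.036,0,0,-1.3,0],[0.037,-0.13,0.036,0,0,-1.3,0],[0.037,-0.13,0.036,0,0,-1.3,0],[0.037,-0.13,0.036,0,0,-1.3,0]])

```text
time: 8.97
tool_pos: [0.5076, 0.1001, 0.1201]
tcp_rot: [-0.193, 3.135, 0.0]
wrist_force: [1.0, -0.0, -0.4]
width: 0.999
```

```bash
python3 -c "
from h import *
goto([.508,.0997,.1],114.2)"
```

```text
t 8.9667 pos [0.5076 0.1001 0.1201] ya 97.1 q [ 0.15  0.03  2.02  0.    1.09 -1.55] F [ 1.  -0.  -0.4] w 0.999
delta [-0.0003 -0.0004  0.0201] [ 0.     0.    -0.299]
```

Request:
apply_moves(deltas=[[0,0,0.02,0,0,-0.3,0],[0,0,0.02,0,0,-0.3,0],[0,0,0.02,0,0,-0.3,0],[0,0,0.02,0,0,-0.3,0]])

```text
time: 9.3
tool_pos: [0.5074, 0.1001, 0.0995]
tcp_rot: [0.652, -3.072, -0.0]
wrist_force: [-0.1, -0.2, 0.3]
width: 0.997
```

```bash
python3 -c "
from h import *
goto([.508,.0997,-.01],114.2)
cv2.imwrite('pics/w4.png',vision.read_camera('wrist')[:,:,::-1])"
```

```text
t 9.3 pos [0.5074 0.1001 0.0995] ya 114.0 q [ 0.15  0.05  2.04  0.    1.05 -1.84] F [-0.1 -0.2  0.3] w 0.997
delta [-0.0005 -0.0006  0.1095] [ 0.    -0.001 -0.004]
```

View pics/w4.png

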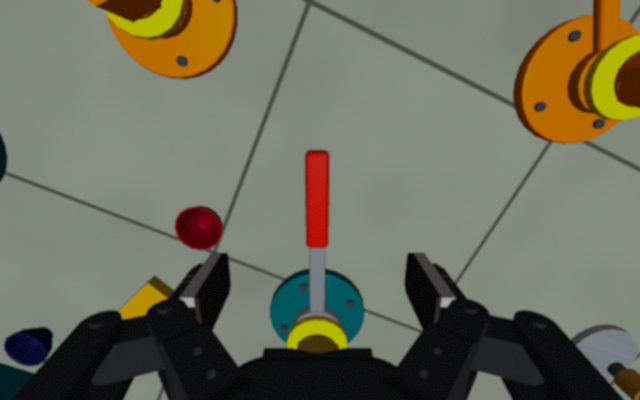

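Request:
apply_moves(deltas=[[0,0,0.03,0,0,0,0],[0,0,0.06,0,0,0,0],[0,0,0.085,0,0,0,0],[0,0,0.1,0,0,0,0],[0,0,0.107,0,0,0,0],[0,0,0.107,0,0,0,0]])

```text
time: 9.85
tool_pos: [0.5062, 0.0999, -0.0086]
tcp_rot: [0.648, -3.07, -0.0]
wrist_force: [0.3, -0.2, -0.3]
width: 1.003
```

Request:
apply_moves(deltas=[[0,0,0,0,0,0,0.9],[0,0,0,0,0,0,0.9],[0,0,0,0,0,0,0.9],[0,0,0,0,0,0,0.9],[0,0,0,0,0,0,0.9],[0,0,0,0,0,0,0.9],[0,0,0,0,0,0,0.9]], squeeze=25)

```text
time: 10.43
tool_pos: [0.5085, 0.1002, -0.0059]
tcp_rot: [-0.65, 3.072, -0.0]
wrist_force: [-0.8, -0.1, 5.6]
width: 0.227
```

Run:
```python
from h import *
s=status.read_state(); print(s['tool_pos'],s['wrist_force'],s['torque'],s['width'],s['q'].round(2))
c=np.array([.631,.155]); d=s['tool_pos'][:2]-c; r=np.hypot(*d); a0=np.arctan2(d[1],d[0]); print(r,np.degrees(a0))
M=Ro.from_rotvec(s['tcp_rot']).as_matrix()
for k in range(1,8):
    t=.09*k; p=c+r*np.array([np.cos(a0-t),np.sin(a0-t)])
    print(t,(M.T@np.r_[p-s['tool_pos'][:2],0]).round(4))
```

```text
[ 0.50847799  0.10020447 -0.00591045] [-0.84931195 -0.06659701  5.55667918] [0.01400822 0.18688951 0.00648785] 0.22710253131377955 [ 0.15  0.19  2.11 -0.    0.84 -1.84]
0.13421696772065797 -155.90436943907966
0.09 [-0.0005  0.0121 -0.    ]
0.18 [-0.0021  0.024  -0.    ]
0.27 [-0.0047  0.0358 -0.    ]
0.36 [-0.0084  0.0473 -0.    ]
0.44999999999999996 [-0.0132  0.0584 -0.    ]
0.54 [-0.0189  0.0691 -0.    ]
0.63 [-0.0255  0.0792  0.    ]
```

Width 0.227 (19 mm) matches the handle. Now I swing it along the arc.

Request:
apply_moves(deltas=[[-0.0005,0.012,0,0,0,0.09,0.9],[-0.002,0.024,0,0,0,0.18,0.9],[-0.0047,0.036,0,0,0,0.27,0.9],[-0.0084,0.047,0,0,0,0.36,0.9],[-0.0132,0.0584,0,0,0,0.45,0.9],[-0.019,0.069,0,0,0,0.54,0.9],[-0.019,0.069,0,0,0,0.54,0.9]])

```text
time: 11.02
tool_pos: [0.4982, 0.1726, -0.0059]
tcp_rot: [0.195, 3.134, 0.002]
wrist_force: [-0.6, -0.5, 6.4]
width: 0.224
```

```bash
cat > arc.py <<'E'
from h import *
s=status.read_state(); print(s['time'],s['tool_pos'],s['wrist_force'].round(1),s['torque'].round(2),s['width'],s['q'].round(2))
c=np.array([.631,.155]); d=s['tool_pos'][:2]-c; a0=np.arctan2(d[1],d[0]); r=.1345; print(np.hypot(*d),np.degrees(a0))
print("tangential F", s['wrist_force'][:2]@np.array([-np.sin(a0),np.cos(a0)]))
M=Ro.from_rotvec(s['tcp_rot']).as_matrix(); print("handle dir if aligned",np.degrees(np.arctan2(M[1,1],M[0,1]))+90)
for k in range(1,6):
    t=.08*k; p=c+r*np.array([np.cos(a0-t),np.sin(a0-t)])
    print(t,(M.T@np.r_[p-s['tool_pos'][:2],0]).round(4))
E
python3 arc.py
```

```text
11.0167 [ 0.49823377  0.17261556 -0.00592862] [-0.6 -0.5  6.4] [-0.1   0.05 -0.47] 0.22398271847178486 [ 0.29  0.2   2.09  0.    0.84 -1.16]
0.13392975487244405 172.44208276743072
tangential F 0.6273956751446516
handle dir if aligned 172.8623131440008
0.08 [0.0001 0.0107 0.    ]
0.16 [-0.0013  0.0214  0.    ]
0.24 [-0.0035  0.0319  0.0001]
0.32 [-0.0066  0.0423  0.0001]
0.4 [-0.0104  0.0523  0.0001]
```

Request:
apply_moves(deltas=[[0,0.0107,0,0,0,0.08,0.9],[-0.0013,0.0214,0,0,0,0.16,0.9],[-0.0035,0.032,0,0,0,0.24,0.9],[-0.0035,0.032,0,0,0,0.24,0.9]])

```text
time: 11.35
tool_pos: [0.5062, 0.2033, -0.0059]
tcp_rot: [0.566, 3.088, 0.002]
wrist_force: [0.0, -0.2, 7.6]
width: 0.226
```

```bash
python3 arc.py
```

```text
11.35 [ 0.50615182  0.20329079 -0.0059139 ] [ 0.  -0.2  7.6] [-0.11 -0.07 -0.43] 0.2264929592536082 [ 0.34  0.23  2.06  0.    0.85 -0.87]
0.13386212010188192 158.85372435460778
tangential F 0.17132993846631808
handle dir if aligned 159.23206606599445
0.08 [0.0001 0.0107 0.    ]
0.16 [-0.0012  0.0214  0.    ]
0.24 [-0.0034  0.0319  0.0001]
0.32 [-0.0065  0.0423  0.0001]
0.4 [-0.0103  0.0523  0.0001]
```

Request:
apply_moves(deltas=[[0,0.0055,0,0,0,0.04,0.9],[0,0.0107,0,0,0,0.08,0.9],[-0.0005,0.016,0,0,0,0.12,0.9],[-0.0005,0.016,0,0,0,0.12,0.9]])

```text
time: 11.68
tool_pos: [0.5124, 0.217, -0.0059]
tcp_rot: [0.746, 3.049, 0.002]
wrist_force: [1.8, 0.6, 6.0]
width: 0.222
```

```bash
python3 arc.py
```

```text
11.6833 [ 0.51241386  0.21700264 -0.00592923] [1.8 0.6 6. ] [-0.13 -0.28 -0.15] 0.22236943690939384 [ 0.36  0.25  2.03 -0.    0.85 -0.73]
0.13381703501489087 152.3972290339946
tangential F -1.407549212142009
handle dir if aligned 152.49467775857332
0.08 [0.0002 0.0107 0.    ]
0.16 [-0.0011  0.0214  0.    ]
0.24 [-0.0032  0.032   0.0001]
0.32 [-0.0062  0.0423  0.0001]
0.4 [-0.01    0.0524  0.0001]
```

Request:
apply_moves(deltas=[[0,0.0055,0,0,0,0.04,0.9],[0,0.008,0,0,0,0.06,0.9],[0,0.008,0,0,0,0.06,0.9]])

```text
time: 11.93
tool_pos: [0.5133, 0.2185, -0.0061]
tcp_rot: [-0.829, -3.029, 0.016]
wrist_force: [-4.7, -18.2, 16.9]
width: 0.222
```

```bash
python3 arc.py
```

```text
11.9333 [ 0.51327568  0.218453   -0.00609402] [ -4.7 -18.2  16.9] [-2.98  0.62  0.8 ] 0.22232994453309038 [ 0.36  0.26  2.02 -0.01  0.87 -0.67]
0.1337359296557552 151.67548597814252
tangential F 18.211419797941318
handle dir if aligned 149.39568609345432
0.08 [ 0.0008  0.0107 -0.0001]
0.16 [-0.0001  0.0214 -0.0002]
0.24 [-0.0018  0.0321 -0.0003]
0.32 [-0.0044  0.0425 -0.0004]
0.4 [-0.0078  0.0527 -0.0005]
```

18 N tangential and no further motion at about 152° means the spanner is at its stop. I'll relax the push, release and lift.

Request:
apply_moves(deltas=[[0,-0.006,0,0,0,-0.045,0.9],[0,-0.006,0,0,0,-0.045,0],[0,-0.006,0,0,0,-0.045,0],[0,-0.006,0,0,0,-0.045,0],[0,-0.006,0,0,0,-0.045,0],[0,-0.006,0,0,0,-0.045,0],[0,-0.006,0,0,0,-0.045,0],[0,-0.006,0,0,0,-0.045,0]])

```text
time: 12.6
tool_pos: [0.5112, 0.2192, -0.0071]
tcp_rot: [-0.773, -3.045, 0.0]
wrist_force: [0.6, -1.2, -0.0]
width: 1.002
```

Request:
apply_moves(deltas=[[0,0,-0.03,0,0,0,0],[0,0,-0.06,0,0,0,0],[0,0,-0.1,0,0,0,0],[0,0,-0.13,0,0,0,0],[0,0,-0.13,0,0,0,0],[0,0,-0.13,0,0,0,0]])

```text
time: 13.1
tool_pos: [0.5135, 0.2199, 0.1261]
tcp_rot: [0.772, 3.04, 0.005]
wrist_force: [0.6, -1.0, -0.2]
width: 1.003
```

```bash
python3 -c "
from h import *
goto([.5,.2,.2],None)
a=vision.read_camera('wrist')[:,:,::-1]
cv2.imwrite('pics/w5.png',a)
s=status.read_state()
np.savez('p5.npz',p=s['tool_pos'],r=s['tcp_rot'])"
```

```text
t 13.1 pos [0.5135 0.2199 0.1261] ya 61.5 q [ 0.36  0.1   1.94  0.    1.1  -0.71] F [ 0.6 -1.  -0.2] w 1.003
delta [ 0.0021 -0.0236 -0.074 ] [ 0.005  0.004 -0.   ]
```

View pics/w5.png

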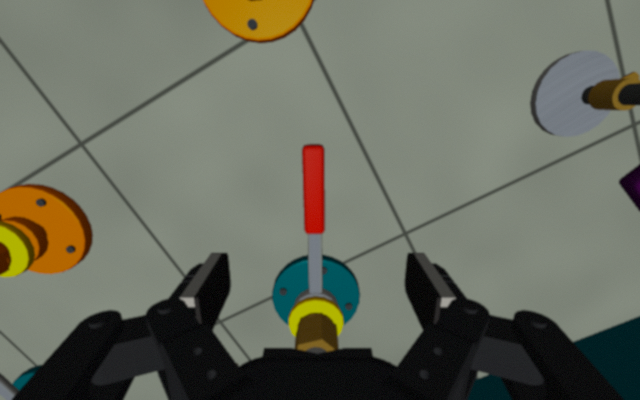

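Request:
apply_moves(deltas=[[0,0,0,0,0,0,0],[0,0,0,0,0,0,0],[0,0,0,0,0,0,0],[0,0,0,0,0,0,0]])

```text
time: 13.48
tool_pos: [0.5103, 0.2186, 0.1215]
tcp_rot: [-0.773, -3.043, 0.003]
wrist_force: [0.5, 0.3, -0.3]
width: 1.003
```

```bash
python3 -c "
from workcell import job,status
print(status.read_state()['wrist_force']); print(job.finish_job())"
```

```text
[ 0.45693467  0.31344388 -0.31655145]
the job is handed in; nothing more can be done
None
```

I turned the gas outlet's coupling nut clockwise to its stop, then swung its spanner clockwise to its stop, and handed the job in at about 13.5 s of the 53 s. No verdict was reported.

- **Nut:** I turned it about 1.31 rad in one grip, until the torque jumped to about 1.7 N m at the stop. I did not measure its angle again after letting go.
- **Spanner:** I swung it from about 204° to about 152°, where it stopped under about 18 N. The last wrist picture shows it still there after release, which is about 1.05 rad given my estimate of the stand's turn (about 2°).
- **At hand-in:** The gripper was open, raised clear of everything, and the wrist force was near zero. I never went near the water outlet.

**What disagreed:** the finger ends sit about 33 mm behind the reported TCP. Because of that, the first grip closed on the yellow tip (20 mm) instead of the nut, pressing about 6 N. I opened, went about 27 mm lower and gripped the nut properly (35 mm), and allowed for the offset at the spanner.

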